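Sort the battery sticks into their charging docks

TASK

Sort the three loose battery sticks on the tray by length into the two charging docks, where one long stick is already in place (leave it there): each goes into a free bay of the dock whose bays fit its length, pushed against the sprung contact and lying flat and clamped behind the end stop. When all are in, turn the charger's power knob clockwise until it clicks over and stays there. Leave the sample pots and the mouse where they are.

Things in the scene. Friction and masses are not known exactly. Their poses are not given: they have to be found in the camera images.
- long_a: loose rechargeable battery stick lying on the grey tray: square bar 80 x 20 x 20 mm, about 60 g, grey plastic with a 6 mm steel cap at each end; origin at its centre, x along its length. It is the same from either end and on any of its four long sides.
- short_a: loose rechargeable battery stick lying on the grey tray: square bar 62 x 20 x 20 mm, about 60 g, grey plastic with a 6 mm steel cap at each end; origin at its centre, x along its length. It is the same from either end and on any of its four long sides.
- short_b: loose rechargeable battery stick lying on the grey tray: square bar 62 x 20 x 20 mm, about 60 g, grey plastic with a 6 mm steel cap at each end; origin at its centre, x along its length. It is the same from either end and on any of its four long sides.
- long_b: an 80 x 20 x 20 mm battery stick like long_a, already seated in a bay of dock_long (at dock_long_seat0); to be left there. Origin at its centre, x along its length.
- dock_long: charging dock for the long (80 mm) sticks, fixed, black, 120 mm (its x) x 104 mm (its y); origin at the centre of its underside. Its top, the bay floor, is 14 mm above the table. A row of two parallel bays lies along its x, at y = -25 and +25 mm. A housing bar 12 mm thick, 20 mm high above the bay floor, runs along its -x edge. One bay already holds long_b.
- dock_short: charging dock for the short (62 mm) sticks, fixed, black, 102 mm (its x) x 104 mm (its y); origin at the centre of its underside. Its top, the bay floor, is 14 mm above the table. A row of two parallel bays lies along its x, at y = -25 and +25 mm. A housing bar 12 mm thick, 20 mm high above the bay floor, runs along its -x edge. Both bays are empty. The docks may have swapped places.
- dock_long_stops (a point): middle between the two end stops of this dock, on the line of their inner faces, at bay floor height; axes as the dock's. Each bay ends at +x in a fixed steel end stop only 6 mm high above the bay floor, 26 mm wide. Two low guide ribs, 5 mm high, 24 mm apart, flank each bay.
- dock_long_contacts (a point): middle between the two bays on the line of the resting sprung contacts' faces, 72 mm from the end stops, at bay floor height. Each bay's aluminium contact block (24 mm wide, from 1 to 18 mm above the floor) yields to -x by 10.5 mm to a hard stop, 3 N at first, 8 N at the end; a stick needs 8 mm. A level stick held 9 mm above the floor clears the end stop and still meets the contact.
- dock_long_seat0 (a point): centre of a stick properly seated in this bay of the dock for long sticks flat on the bay floor, clamped between sprung contact and end stop (24 mm above the table), axes as the dock's; y = -25 mm; taken by long_b
- dock_long_seat1 (a point): centre of a stick properly seated in this bay of the dock for long sticks flat on the bay floor, clamped between sprung contact and end stop (24 mm above the table), axes as the dock's; y = +25 mm; free at the start
- dock_short_stops (a point): middle between the two end stops of this dock, on the line of their inner faces, at bay floor height; axes as the dock's. Each bay ends at +x in a fixed steel end stop only 6 mm high above the bay floor, 26 mm wide. Two low guide ribs, 5 mm high, 24 mm apart, flank each bay.
- dock_short_contacts (a point): middle between the two bays on the line of the resting sprung contacts' faces, 54 mm from the end stops, at bay floor height. Each bay's aluminium contact block (24 mm wide, from 1 to 18 mm above the floor) yields to -x by 10.5 mm to a hard stop, 3 N at first, 8 N at the end; a stick needs 8 mm. A level stick held 9 mm above the floor clears the end stop and still meets the contact.
- dock_short_seat0 (a point): centre of a stick properly seated in this bay of the dock for short sticks flat on the bay floor, clamped between sprung contact and end stop (24 mm above the table), axes as the dock's; y = -25 mm
- dock_short_seat1 (a point): centre of a stick properly seated in this bay of the dock for short sticks flat on the bay floor, clamped between sprung contact and end stop (24 mm above the table), axes as the dock's; y = +25 mm
- tray: flat grey tray plate, fixed, 230 (x) x 240 (y) x 4 mm, origin at the centre of its underside; the loose sticks lie on it, their undersides 4 mm above the table.
- power_grip (a point): power knob on a round black base 68 mm across, fixed, with the 16 mm high block of its click plunger at the rim. Grey upright grip bar 42 mm long, 14 mm thick, from 14 to 44 mm above the table, standing on a 44 mm disc. The point lies on the turning axis 37 mm above the table (a good TCP height); its x runs along the bar and turns with it (either end alike), z is up.
- power (a joint): turn of the power knob in rad: starts between 0 and 0.2, grows clockwise seen from above. It moves easily at first; from about 0.8 a sprung plunger resists with up to about 0.2 N m, until the knob clicks past it near 1.02 and is driven on to 1.24 or more, where it stays; its end stop is at 1.30. Let go between 0.8 and 1.02, it springs back.
- pot_a: clear sample pot with a white lid, 54 mm across, 45 mm high, loose; bystander. Origin at the centre of its underside.
- pot_b: a second such sample pot, bystander.
- mouse: black computer mouse, 100 x 58 x 28 mm, loose; bystander. Origin at the centre of its underside.
Not all that is in view belongs to the job. Leave any red look-alike of the long_a alone.

How it is judged (in metres and radians):
On the way, in this order (a step that is already met when the one before it is completed fails the run):
1. all four sticks lie seated in bays of their own length, the knob not yet turned (distance between long_a and dock_long_seat1 below 0.0045 m and angle between the x axis of long_a and the x axis of dock_long_seat1, either way round below 0.07 rad and distance between long_b and dock_long_seat0 below 0.0045 m and angle between the x axis of long_b and the x axis of dock_long_seat0, either way round below 0.07 rad and (((distance between short_a and dock_short_seat0 below 0.0045 m and angle between the x axis of short_a and the x axis of dock_short_seat0, either way round below 0.07 rad) and (distance between short_b and dock_short_seat1 below 0.0045 m and angle between the x axis of short_b and the x axis of dock_short_seat1, either way round below 0.07 rad)) or ((distance between short_a and dock_short_seat1 below 0.0045 m and angle between the x axis of short_a and the x axis of dock_short_seat1, either way round below 0.07 rad) and (distance between short_b and dock_short_seat0 below 0.0045 m and angle between the x axis of short_b and the x axis of dock_short_seat0, either way round below 0.07 rad))) and value of joint power below 0.5 rad), for 0.2 s.
2. the knob has clicked over (value of joint power above 1.15 rad), for 0.2 s.
At the end, for the whole second after the job is handed in: Both 80 mm sticks lie seated in the bays of the long dock and both 62 mm sticks in the bays of the short dock, one to a bay: centre within 4.5 mm of the seat point, lengthwise within 0.07 rad of the bay, at rest; the knob stands clicked over, past 1.15 rad (distance between long_a and dock_long_seat1 below 0.0045 m and angle between the x axis of long_a and the x axis of dock_long_seat1, either way round below 0.07 rad and distance between long_b and dock_long_seat0 below 0.0045 m and angle between the x axis of long_b and the x axis of dock_long_seat0, either way round below 0.07 rad and (((distance between short_a and dock_short_seat0 below 0.0045 m and angle between the x axis of short_a and the x axis of dock_short_seat0, either way round below 0.07 rad) and (distance between short_b and dock_short_seat1 below 0.0045 m and angle between the x axis of short_b and the x axis of dock_short_seat1, either way round below 0.07 rad)) or ((distance between short_a and dock_short_seat1 below 0.0045 m and angle between the x axis of short_a and the x axis of dock_short_seat1, either way round below 0.07 rad) and (distance between short_b and dock_short_seat0 below 0.0045 m and angle between the x axis of short_b and the x axis of dock_short_seat0, either way round below 0.07 rad))) and linear speed of each of long_a, long_b, short_a, short_b below 0.01 m/s and value of joint power above 1.15 rad); the robot touches nothing.
It fails at once if a sample pot or the mouse is shifted by more than 30 mm (distance of any of pot_a, pot_b, mouse from where it was at the start of the episode above 0.03 m).
It fails at once if the stick already in place is pulled out (moved by more than 15 mm) (distance of long_b from where it was at the start of the episode above 0.015 m).
It also fails if it takes over 72 s, if anything falls off the work surface, if the arm or the gripper's body presses on something with over 40 N, if the wrist force passes 120 N, or if a joint passes its speed limit or range.

ROBOT

A 6-joint arm with a two-finger parallel gripper is mounted at the origin on the work surface. World frame = base frame: x ahead of the robot, y to its left, z up, the work surface at z = 0. Lengths are in m, angles in degrees, forces in N, time in s.
With the tool pointing down it reaches from about 0.35 to 0.875 m from the base axis. Payload 4.2 kg.
Tool frame: the origin (TCP) lies between the finger pads, 19 mm behind the fingertips; this is the grasp point; z points along the fingers, y is the line along which they close (so a half turn about z gives the same grasp; the last joint's range is limited). The gripper opens to 87 mm and grips with 3 to 60 N. Pads are 19 mm wide; open, the fingers measure 117 mm over their backs; the gripper's body (75 mm by 190 mm) begins 51 mm behind the grasp point.
Start: joints at [84.431, 22.042, 0.453, 0, -68.411, -14.817], TCP at [0.218, 0.586, 0.241] pointing down, gripper open.
Joint ranges: [-179.83, 179.83], [-69.29, 118.12], [-61.27, 80.66], [-181.25, 117.63], [-171.15, -9.14], [-177.46, 177.46]. Speed limits (degrees/s): [159.86, 159.86, 180, 180, 180, 180].

INTERFACE

Orientations are given as a 3x3 rotation matrix whose columns are the frame's x, y, z axes.
In Python, from station import r gives the robot as it stands.
- The arm moves only by the tool jog_arm, never from a script. Its argument "plan" is text: rows parted by semicolons, each of 7 numbers parted by spaces: the shift along the tool's x, y, z normalised to -1 to 1, where 1 is 0.025 m, then the turn, a rotation vector about the tool's x, y, z normalised to -1 to 1, where 1 is 8 degrees, then the closure, from -1 (fully open) to 1 (shut). A call has exactly 10 rows; each row shifts and turns the commanded pose from where the row before left it, along the tool's axes as they then stand; what a row does not reach is not made up. A row lasts 1/10 s, in which the tool goes at most 50 mm and 8.59 degrees, less where a joint would pass 70% of its speed; a pose out of reach is approached as far as the arm can. A call with a number of a shift or a turn outside -1 to 1 is refused whole. A call with a gripper value outside its range is refused whole. The fingers move at their own pace and stop on an object; the grip force is fixed at half the most. Time passes only in rows, so rows that do not move let the fingers close, or fill a call up. It gives the time, the measured TCP pose, the force, the opening and the grip force at its end, in the units of the state.
- r.sense(): the state, without advancing time (a new reading comes with each control period).
- r.capture(name): name is "scene" or "top" or "wrist"; returns (picture, depth): 384x512x3 uint8, red, green, blue; 384x512 float32, m along the optical axis (not along the pixel's ray), 0 where there is no reading.
- r.get_calibration(name): a dict with "mtx" (3x3 intrinsics, pixels), "extrinsics" (4x4, takes a point from camera to world coordinates). Camera axes: x right, y up, looking along -z (the intrinsics and any distortion apply to the point x, -y, -z); pixel columns grow to the right and rows downward; lengths in m; the calibration is good to about 2 mm. The wrist camera is an equidistant fisheye: a pixel r from the principal point sees the ray r / f radians off the axis. A picture is of the moment at which its call begins: read the wrist's pose just before it. get_calibration takes no time and is no camera call; for the wrist camera it gives the pose at the moment of the call.
- r.finish_job(): hands the job in; it is judged then, once.
The state is a dict: "time_s": time; "joints": joint angles; "joint_velocities": joint speeds; "effort": joint torques, N m; "tcp_pos": TCP position; "ee_rot": TCP orientation; "wrist_force": force on the tool from outside, world axes, zero at the start; "moment": the same for the moment, N m; "gripper_width": opening from 0.0 (shut) to 1.0 (fully open); "gripper_force": force on a finger pad.
Only numpy, scipy, OpenCV 4.12 (cv2) and the standard library are available. Lean on these libraries where they do the work, as an engineer would, in place of code of your own. Each camera call takes 0.05 s, during which the arm holds its last target. There are 200 camera calls.

## Working session

There is one attempt and no reset: what is moved stays moved. The work goes in short steps, Python scripts to look and compute and a tool call to move; the robot and the scene stay as the last step left them, time stands still between calls to the robot, and variables do not carry over. Pictures are saved under pics/ and viewed, at most 10 in all, crops included, and the job is handed in when it is done.

Besides the shell and the picture viewer there is one more tool, called after "Call:" as name(argument=value, ...), one argument or row to a line, values as JSON. jog_arm: Moves the arm, as the interface text tells. Scaled input: -1 to 1 covers 0.025 m each way for a shift and 8 degrees each way for a turn. Its arguments: {"type":"object","properties":{"plan":{"type":"string"}},"required":["plan"]}

```bash
mkdir -p pics; ls
python3 - <<'E'
from station import r
import cv2,numpy as np
s=r.sense();print(s)
for n in("scene","top"):
    p,d=r.capture(n);np.savez(f"{n}.npz",p=p,d=d)
    c=r.get_calibration(n);print(n,c)
    cv2.imwrite(f"pics/{n}0.png",p[:,:,::-1])
E
```

```text
pics
{'time_s': 0.0, 'joints': array([ 8.44312851e+01,  2.20906450e+01,  3.80595658e-01, -2.95123119e-02,
       -6.84113320e+01, -1.48176886e+01]), 'joint_velocities': array([-0.02686742,  0.06148902, -0.05911649,  0.07521932,  0.00030096,
       -0.02853499]), 'effort': array([ 4.22539542e-04, -3.90664959e+01,  1.87408286e+01,  4.21984836e+00,
        1.10523339e-02, -1.85467957e-04]), 'tcp_pos': array([0.21748984, 0.58534173, 0.24016501]), 'ee_rot': array([[ 9.37298494e-01, -3.48526997e-01, -6.82266688e-04],
       [-3.48527656e-01, -9.37296229e-01, -2.06198058e-03],
       [ 7.91699055e-05,  2.17048010e-03, -9.99997641e-01]]), 'wrist_force': array([ 0.18288062, -0.06491611, -0.04912959]), 'moment': array([-0.03395295, -0.01345288, -0.01574978]), 'gripper_force': 0.0, 'gripper_width': 0.9981679206058827}
scene {'mtx': array([[389.10452632,   0.        , 258.37414171],
       [  0.        , 389.10452632, 195.59317922],
       [  0.        ,   0.        ,   1.        ]]), 'extrinsics': array([[ 0.22501233, -0.52065836,  0.82358019,  1.26577471],
       [ 0.97435052,  0.12305053, -0.18841346, -0.15498375],
       [-0.00324294,  0.84485113,  0.53499163,  0.50699626],
       [ 0.        ,  0.        ,  0.        ,  1.        ]])}
top {'mtx': array([[395.36315655,   0.        , 254.33922681],
       [  0.        , 395.36315655, 189.17737287],
       [  0.        ,   0.        ,   1.        ]]), 'extrinsics': array([[ 0.00935965,  0.98646419, -0.16370947,  0.40775555],
       [-0.99969836,  0.00551338, -0.02393309, -0.01113605],
       [-0.02270655,  0.16388409,  0.98621824,  0.97865217],
       [ 0.        ,  0.        ,  0.        ,  1.        ]])}
```

View pics/top0.png

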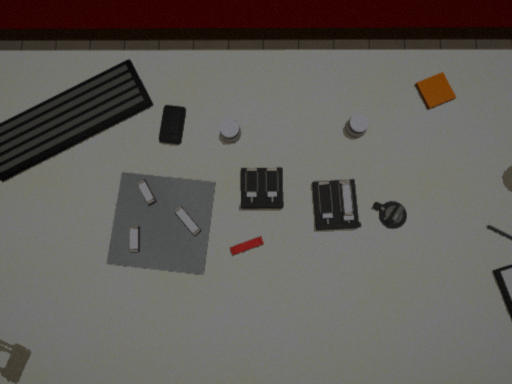

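View pics/scene0.png

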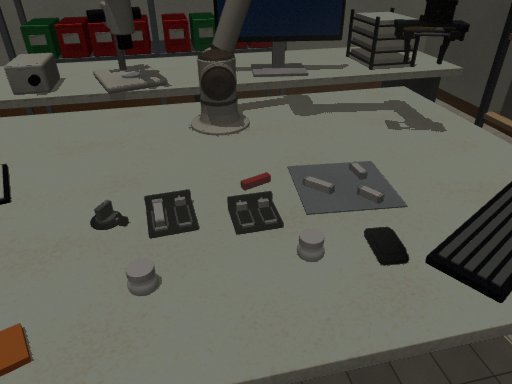

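The top view shows loose sticks at (147,192), (188,221) and (134,239). The short dock is at (262,188), and the long dock at (336,204) with long_b at (347,199). The knob is at (392,214) and the mouse at (172,125). The pots are at (230,131) and (358,125).

Things that could be taken for a stick: the red bar at (247,246), which is the decoy; long_b at (347,199), already seated; the three on the tray. I choose the tray ones.

```bash
cat > h.py <<'E'
import numpy as np,cv2
from station import r
def ray(name,uv,cal=None):
    """pixels -> origin, world dirs"""
    c=cal or r.get_calibration(name);K=c["mtx"];E=c["extrinsics"]
    uv=np.atleast_2d(np.asarray(uv,float))
    x=(uv[:,0]-K[0,2])/K[0,0];y=(uv[:,1]-K[1,2])/K[1,1]
    if name=="wrist":
        t=np.hypot(x,y);k=np.where(t>1e-9,np.sin(t)/np.maximum(t,1e-9),1)
        d=np.c_[x*k,-y*k,-np.cos(t)]
    else: d=np.c_[x,-y,-np.ones_like(x)]
    return E[:3,3],d@E[:3,:3].T
def onplane(name,uv,z,cal=None):
    o,d=ray(name,uv,cal);return o+d*((z-o[2])/d[:,2])[:,None]
def rect(P):
    """metric min-area rect of xy points: centre, (long,short), angle of long side deg"""
    (c),(w,h),a=cv2.minAreaRect(np.float32(P[:,:2]*1000))
    if w<h:w,h,a=h,w,a+90
    return np.round(c,1),np.round((w,h),1),round((a+90)%180-90,1)
E
python3 - <<'E'
from h import *
z=np.load("top.npz");p=z["p"]
g=cv2.cvtColor(p,cv2.COLOR_RGB2GRAY)
def meas(n,roi,f,zz):
    x0,y0,x1,y1=roi;c=cv2.resize(p[y0:y1,x0:x1],None,fx=4,fy=4,interpolation=cv2.INTER_CUBIC)
    m=f(c.astype(int)).astype(np.uint8)
    cs=cv2.findContours(m,cv2.RETR_EXTERNAL,cv2.CHAIN_APPROX_NONE)[0]
    k=max(cs,key=cv2.contourArea)[:,0]
    uv=(k+.5)/4-.5+[x0,y0]
    print(n,rect(onplane("top",uv,zz)))
for n,ro in(("s1",(133,174,161,210)),("s2",(172,202,206,240)),("s3",(124,222,146,256))):
    bg=np.median(g[ro[1]:ro[3],ro[0]:ro[2]]);t=(bg+g[ro[1]:ro[3],ro[0]:ro[2]].max())/2
    print(bg,t);meas(n,ro,lambda c:c.mean(2)>t,.022)
meas("dS",(232,155,292,222),lambda c:c.mean(2)<75,.014)
meas("dL",(305,170,365,240),lambda c:c.mean(2)<75,.014)
meas("knob",(378,198,412,232),lambda c:c.mean(2)<75,.014)
cv2.imwrite("pics/crop1.png",cv2.resize(p[160:260,105:415],None,fx=2.5,fy=2.5,interpolation=cv2.INTER_CUBIC)[:,:,::-1])
E
```

```text
79.0 100.5
s1 (array([559.8, 281. ]), array([48. , 18.3]), 31.0)
82.0 102.0
s2 (array([489.7, 175.9]), array([65.6, 17.8]), 41.3)
81.0 101.5
s3 (array([444.8, 304.2]), array([47.8, 17.7]), 3.3)
dS (array([570.6,  -4. ]), array([108.2, 105.4]), -89.0)
dL (array([ 531. , -186.4]), array([123.4, 113.3]), 3.7)
knob (array([ 508. , -323.3]), array([67.7, 67.1]), -85.1)
```

View pics/crop1.png

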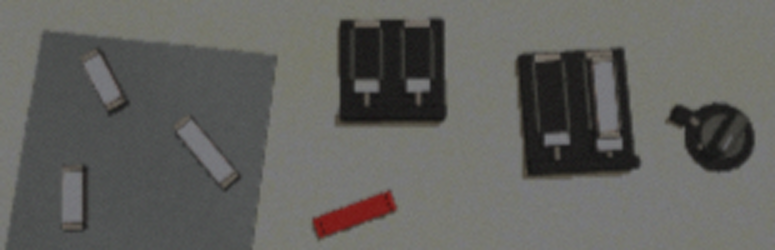

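The crop confirms it. The stick at (105,80) and the one at (73,197) are short, about 60 mm with caps, and the one at (207,152) is long at about 78 mm. In both docks the contacts are at the near (low x) side and the end stops at the far side. The red bar at (355,213) is the decoy. Next I move above the tray.

Call:
jog_arm(
  plan="0.96 0.54 0 0 0 0 -1;0.96 0.54 0 0 0 0 -1;0.96 0.54 0 0 0 0 -1;0.96 0.54 0 0 0 0 -1;0.96 0.54 0 0 0 0 -1;0.96 0.54 0 0 0 0 -1;0.96 0.54 0 0 0 0 -1;0.96 0.54 0 0 0 0 -1;0.96 0.54 0 0 0 0 -1;0.96 0.54 0 0 0 0 -1",
)

```text
time_s: 1.1
tcp_pos: [0.396, 0.3745, 0.2408]
ee_rot: [[0.937, -0.348, -0.001], [-0.348, -0.937, -0.001], [-0.0, 0.001, -1.0]]
wrist_force: [-0.3, 0.9, 1.3]
gripper_width: 0.999
gripper_force: 0.0
```

Call:
jog_arm(
  plan="0.96 0.54 0 0 0 0 -1;0.96 0.54 0 0 0 0 -1;0.96 0.54 0 0 0 0 -1;0.96 0.54 0 0 0 0 -1;0.96 0.54 0 0 0 0 -1;0.96 0.54 0 0 0 0 -1;0 0 0 0 0 -1 -1;0 0 0 0 0 -1 -1;0 0 0 0 0 -0.96 -1;0 0 0 0 0 0 -1",
)

```text
time_s: 2.1
tcp_pos: [0.5022, 0.2494, 0.2407]
ee_rot: [[0.998, 0.057, -0.001], [0.057, -0.998, -0.001], [-0.001, 0.001, -1.0]]
wrist_force: [-0.4, -0.6, 0.2]
gripper_width: 1.002
gripper_force: 0.0
```

Run:
```python
from h import *
s=r.sense();print(s["tcp_pos"],s["ee_rot"],s["time_s"])
c=r.get_calibration("wrist");print(c)
p,d=r.capture("wrist");np.savez("w1.npz",p=p,d=d,E=c["extrinsics"],K=c["mtx"])
cv2.imwrite("pics/w1.png",p[:,:,::-1])
```

```text
[0.50218029 0.24935496 0.24074145] [[ 9.98379132e-01  5.69051934e-02 -9.52607738e-04]
 [ 5.69046699e-02 -9.98379455e-01 -5.67904863e-04]
 [-9.83380730e-04  5.12776536e-04 -9.99999385e-01]] 2.1
{'mtx': array([[297.31863964,   0.        , 256.68266913],
       [  0.        , 297.31863964, 191.5617493 ],
       [  0.        ,   0.        ,   1.        ]]), 'extrinsics': array([[ 5.81029017e-02,  9.51005240e-01,  3.03666078e-01,
         5.86379623e-01],
       [-9.98310245e-01,  5.56058061e-02,  1.68715225e-02,
         2.54055447e-01],
       [-8.40690777e-04, -3.04133241e-01,  9.52629133e-01,
         3.84273367e-01],
       [ 0.00000000e+00,  0.00000000e+00,  0.00000000e+00,
         1.00000000e+00]])}
```

View pics/w1.png

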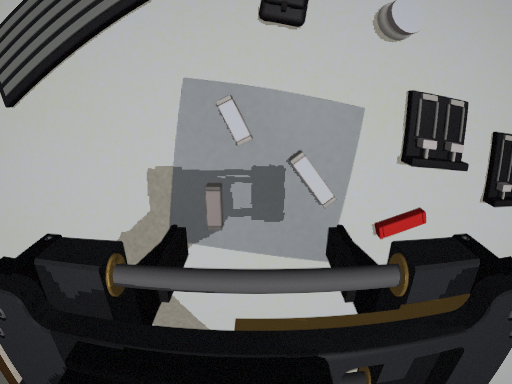

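The wrist view shows s1 at (235,120), s2 (long) at (312,179), s3 at (214,206), the short dock at (435,130) and the decoy at (401,222). The depth image lets me segment the sticks by height.

```bash
cat >> h.py <<'E'
def world(name,d,cal):
    """depth image -> world xyz image"""
    v,u=np.mgrid[:d.shape[0],:d.shape[1]]
    K=cal["mtx"];E=cal["extrinsics"]
    x=(u-K[0,2])/K[0,0];y=(v-K[1,2])/K[1,1]
    if name=="wrist":
        t=np.hypot(x,y);k=np.tan(t)/np.maximum(t,1e-9);x=x*k;y=y*k
    return np.stack([x*d,-y*d,-d],-1)@E[:3,:3].T+E[:3,3]
def blobs(W,d,lo,hi,amin=100):
    m=((W[...,2]>lo)&(W[...,2]<hi)&(d>0)).astype(np.uint8)
    m=cv2.morphologyEx(m,cv2.MORPH_OPEN,np.ones((3,3)))
    n,l,st,c=cv2.connectedComponentsWithStats(m)
    return [(np.round(c[i]),st[i,4],l==i) for i in range(1,n) if st[i,4]>amin]
def look(tag):
    c=r.get_calibration("wrist");p,d=r.capture("wrist")
    np.savez(tag+".npz",p=p,d=d,E=c["extrinsics"],K=c["mtx"]);cv2.imwrite(f"pics/{tag}.png",p[:,:,::-1])
    return p,d,c
def load(tag):
    z=np.load(tag+".npz");return z["p"],z["d"],{"mtx":z["K"],"extrinsics":z["E"]}
E
python3 - <<'E'
from h import *
p,d,c=load("w1");W=world("wrist",d,c)
for u,v in((200,110),(235,122),(312,179),(214,206),(100,130),(435,120)):print((u,v),W[v,u].round(4))
for ct,a,m in blobs(W,d,.016,.034):
    print(ct,a,rect(W[m]),W[m][:,2].mean().round(4))
E
```

```text
(200, 110) [0.5702 0.326  0.0041]
(235, 122) [0.5579 0.2789 0.0237]
(312, 179) [0.4922 0.1784 0.0236]
(214, 206) [0.4485 0.3021 0.0238]
(100, 130) [0.5425 0.4739 0.0009]
(435, 120) [0.5879 0.0073 0.0182]
[46. 37.] 7083 (array([712.3, 567.4]), array([275.7, 140.8]), -61.2) 0.0231
[284.  10.] 916 (array([700.8, 227.9]), array([56. , 31.4]), -84.8) 0.0216
[390.  23.] 257 (array([708.5,  88.2]), array([49.9, 22.3]), 32.7) 0.0219
[234. 120.] 838 (array([559.7, 280.4]), array([61.9, 20.7]), 29.4) 0.0238
[426. 146.] 233 (array([547.5,  19.9]), array([27.3, 24.9]), 5.8) 0.0289
[454. 147.] 172 (array([553.7, -29.6]), array([24.8, 15.8]), 89.4) 0.0287
[313. 179.] 920 (array([490.2, 175.9]), array([81. , 20.5]), 41.4) 0.0238
[412. 160.] 107 (array([528.1,  36.4]), array([21. , 11.9]), -87.0) 0.0273
[501. 194.] 277 (array([ 493.3, -162.5]), array([58.3, 36. ]), -81.1) 0.0269
[214. 207.] 680 (array([444.7, 303.1]), array([62.2, 20.1]), 4.2) 0.0239
[401. 225.] 575 (array([431.2,  30.7]), array([79.8, 20.8]), -69.3) 0.0196
```

Call:
jog_arm(
  plan="-0.27 -0.28 0.95 0 0 -0.12 -0.2;-0.27 -0.28 0.95 0 0 0 -0.2;-0.27 -0.28 0.95 0 0 0 -0.2;-0.27 -0.28 0.95 0 0 0 -0.2;-0.27 -0.28 0.95 0 0 0 -0.2;-0.27 -0.28 0.95 0 0 0 -0.2;-0.27 -0.28 0.95 0 0 0 -0.2;-0.27 -0.28 0.95 0 0 0 -0.2;0 0 0.79 0 0 0 -0.2;0 0 0 0 0 0 -0.2",
)

```text
time_s: 3.15
tcp_pos: [0.4428, 0.3003, 0.0289]
ee_rot: [[0.997, 0.072, -0.004], [0.072, -0.997, -0.005], [-0.005, 0.004, -1.0]]
wrist_force: [-0.6, -0.2, 0.8]
gripper_width: 0.598
gripper_force: 0.0
```

Call:
jog_arm(
  plan="0 0 0 0 0 0 1;0 0 0 0 0 0 1;0 0 0 0 0 0 1;0 0 0 0 0 0 1;0 0 0 0 0 0 1;0 0 0 0 0 0 1;0 0 0 0 0 0 1;0 0 0 0 0 0 1;0 0 -0.3 0 0 0 1;0 0 -0.7 0 0 0 1",
)

```text
time_s: 4.15
tcp_pos: [0.4434, 0.3004, 0.0553]
ee_rot: [[0.997, 0.074, -0.003], [0.074, -0.997, -0.003], [-0.003, 0.003, -1.0]]
wrist_force: [-0.1, 0.2, -1.1]
gripper_width: 0.225
gripper_force: 30.0
```

Call:
jog_arm(
  plan="0 0 -1 0 0 0 1;0 0.5 -1 0 0 0 1;0 1 -1 0 0 0 1;0 1 -1 0 0 0 1;0 1 -0.6 0 0 0 1;0 1 0 0 0 0 1;0 1 0 0 0 0 1;0 1 0 0 0 0 1;0 1 0 0 0 0 1;0 1 0 0 0 0 1",
)

```text
time_s: 5.15
tcp_pos: [0.4598, 0.0885, 0.1714]
ee_rot: [[0.997, 0.074, -0.001], [0.074, -0.997, 0.0], [-0.001, -0.0, -1.0]]
wrist_force: [-0.2, -0.5, -1.1]
gripper_width: 0.225
gripper_force: 30.0
```

Call:
jog_arm(
  plan="0 1 0 0 0 0 1;0 1 0 0 0 0 1;0 1 0 0 0 0 1;0 1 0 0 0 0 1;0 1 0 0 0 0 1;0 0.9 0 0 0 0 1;0 0 0 0 0 0 1;0 0 0 0 0 0 1;0 0 0 0 0 0 1;0 0 0 0 0 0 1",
)

```text
time_s: 6.15
tcp_pos: [0.4712, -0.0567, 0.1715]
ee_rot: [[0.997, 0.075, 0.0], [0.075, -0.997, 0.0], [0.0, -0.0, -1.0]]
wrist_force: [0.1, -0.1, -0.4]
gripper_width: 0.228
gripper_force: 30.0
```

Run:
```python
from h import *
s=r.sense();print(s["tcp_pos"],s["ee_rot"][:,0],s["time_s"],s["wrist_force"])
p,d,c=look("w2");W=world("wrist",d,c)
for lo,hi in((.010,.0165),(.017,.0215),(.024,.038)):
  print(lo)
  for ct,a,m in blobs(W,d,lo,hi,60): print(ct,a,*rect(W[m]),W[m][:,2].mean().round(4))
```

```text
[ 0.47117681 -0.05668721  0.17152495] [9.97155943e-01 7.53659246e-02 4.85132751e-05] 6.15 [ 0.13330176 -0.06988655 -0.38536061]
0.01
[203.  76.] 3085 [576.7   6.5] [92.1 55. ] 8.7 0.0142
[170.  79.] 850 [578.   39.5] [90.8 20.9] 6.0 0.0142
[248.  74.] 2469 [580.  -37.5] [90.5 39.7] 2.3 0.0141
[342. 132.] 1351 [ 536.2 -147.7] [108.5  28.8] 3.5 0.0139
[382. 133.] 1565 [ 539.3 -185.1] [108.5  37.6] 5.8 0.014
[362. 120.] 1428 [ 545.6 -161. ] [72.6 25.2] 4.0 0.014
[421. 112.] 213 [ 564.4 -232.9] [62.4  9.3] 8.3 0.0137
[417. 156.] 97 [ 515.8 -236.3] [30.7  6.1] 4.9 0.0138
[453. 151.] 103 [ 526.1 -290.4] [25.4 12.5] 53.7 0.0142
[466. 164.] 296 [ 516.3 -315. ] [43.4 18. ] -32.8 0.0135
0.017
[195.  36.] 118 [617.6  16.3] [17.7  7.7] -89.6 0.0199
[246.  43.] 284 [610.7 -37.3] [43.5 21.4] 42.6 0.0195
[175.  60.] 234 [591.3  34.4] [56.   8.1] -4.6 0.019
[203.  61.] 212 [591.6   5.7] [43.3  5.7] 0.7 0.0188
[224.  66.] 237 [587.8 -15.3] [50.  5.] 1.1 0.0187
[252.  80.] 101 [575.3 -44.4] [23.5  4.2] 0.3 0.0188
[355. 104.] 455 [ 553.6 -147.8] [81.8 26.2] -16.7 0.0191
[406.  87.] 140 [ 589.6 -207.7] [26.4  7.6] -82.7 0.0197
[375. 121.] 255 [ 547.3 -174.6] [68.4  5.1] 3.9 0.0186
[394. 103.] 81 [ 570.3 -193.8] [22.8  4.7] 4.5 0.0186
[392. 133.] 118 [ 537.5 -196.2] [32.7  5.3] 3.5 0.0187
[177. 211.] 1126 [431.   29.5] [80.7 20.5] -69.5 0.0201
0.024
[392. 156.] 3177 [ 528.5 -185. ] [109.5 103.6] 4.6 0.0324
[211. 116.] 2143 [541.4  -5.4] [103.4  38.4] -88.9 0.0328
[477. 171.] 240 [ 512.2 -321.4] [42.3  9.3] -22.9 0.0307
```

View pics/w2.png

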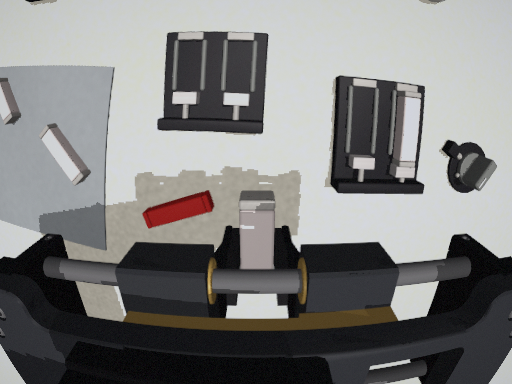

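The view shows the short dock at (215,85), the long dock at (378,135) with long_b at (408,130), the knob at (470,167), and the held stick at (257,230), gripped straight. Next I fit the dock frames.

```bash
cat > fit.py <<'E'
from h import *
import sys
p,d,c=load(sys.argv[1]);W=world("wrist",d,c);P=W.reshape(-1,3)
F={}
for n,c0 in(("S",(.571,-.004)),("L",(.533,-.187))):
    near=np.hypot(P[:,0]-c0[0],P[:,1]-c0[1])<.078
    Q=P[near&(P[:,2]>.010)&(P[:,2]<.040)]
    ct,sz,a=rect(Q)
    a=(a+45)%90-45;R=np.array([[np.cos(np.radians(a)),-np.sin(np.radians(a))],[np.sin(np.radians(a)),np.cos(np.radians(a))]])
    D=np.c_[(Q[:,:2]*1000-ct)@R,Q[:,2]*1000]
    print(n,ct,sz,a,"ext",np.percentile(D[:,:2],[.2,99.8],axis=0).round(1).tolist())
    for s in(-25,25):
        T=D[abs(D[:,1]-s)<13]
        st=T[(T[:,0]>25)&(T[:,2]>18)&(T[:,2]<22)&(abs(T[:,1]-s)<9)]
        co=T[(T[:,0]>-38)&(T[:,0]<0)&(T[:,2]>30)&(T[:,2]<33)]
        print(" stop x",np.percentile(st[:,0],[3,97]).round(1) if len(st) else 0,"y",np.percentile(st[:,1],[3,97]).round(1) if len(st) else 0,"cont",np.percentile(co,[3,97],axis=0)[:,:2].round(1).tolist() if len(co) else 0)
        rb=D[(abs(D[:,1]-s)<17)&(D[:,2]>17.5)&(D[:,2]<20)&(D[:,0]>-10)&(D[:,0]<30)]
        for side in(-1,1):
            q=rb[(rb[:,1]-s)*side>7]
            if len(q):print("  rib y",np.percentile(q[:,1],[5,95]).round(1))
    if n=="L":
        B=Q[(abs(D[:,1]+25)<13)&(D[:,0]>-22)&(D[:,2]>33)];b=rect(B);print(" long_b",b,((b[0]-ct)@R).round(1),np.median(B[:,2]))
s=r.sense()
T=(W-s["tcp_pos"])@s["ee_rot"]*1000
m=(abs(T[...,1])<15)&(T[...,0]>0)&(T[...,0]<60)&(T[...,2]>-5)&(T[...,2]<40)
q=T[m];print("held x max",np.percentile(q[:,0],[97,99,99.8]),"top z",np.median(q[(q[:,0]>20)][:,2]),"y",np.percentile(q[q[:,0]>12][:,1],[1,99]))
E
python3 fit.py w2
```

```text
S [573.5  -5.2] [104.4 102.6] 1.0999999999999943 ext [[-50.9, -51.6], [50.5, 51.6]]
 stop x [40.7 48.6] y [-33.4 -16.8] cont [[-24.9, -35.7], [-13.5, -13.5]]
  rib y [-41.3 -37.4]
  rib y [-12.7  -8.3]
 stop x [40.8 48.4] y [16.8 33.1] cont [[-24.5, 13.4], [-13.8, 36.1]]
  rib y [ 8.4 12.9]
  rib y [37.2 41.6]
L [ 533.5 -186. ] [120.6 105. ] 3.6000000000000014 ext [[-59.3, -51.3], [59.5, 52.2]]
 stop x [44.8 57.7] y [-33.8 -16.2] cont [[-37.5, -35.1], [-2.7, -13.9]]
  rib y [-15.6  -8.5]
 stop x [49.9 57.8] y [16.7 33.3] cont [[-33.5, 14.1], [-22.5, 36.6]]
  rib y [ 8.6 12.8]
  rib y [37.6 41.7]
 long_b (array([ 549. , -209.3]), array([72.1, 21.2]), 4.7) [ 14.  -24.2] 0.03398740288263086
held x max [31.14020438 31.28742763 31.40637141] top z 8.74039656301142 y [-9.88243992  9.66988599]
```

Call:
jog_arm(
  plan="0 0 0 0 0 0.4 1;0.99 -0.2 0 0 0 0 1;0.99 -0.2 0 0 0 0 1;0.99 -0.2 0.5 0 0 0 1;0.99 -0.2 0.8 0 0 0 1;0.98 -0.18 0.8 0 0 0 1;0 0 0.8 0 0 0 1;0 0 0.8 0 0 0 1;0 0 0 0 0 0 1;0 0 0 0 0 0 1",
)

```text
time_s: 7.2
tcp_pos: [0.5944, -0.0303, 0.0791]
ee_rot: [[1.0, 0.019, -0.0], [0.019, -1.0, -0.0], [-0.0, 0.0, -1.0]]
wrist_force: [-0.4, 0.3, -0.1]
gripper_width: 0.225
gripper_force: 30.0
```

```bash
cat > chk.py <<'E'
from h import *
import sys
# args: tag seatx seaty yaw(deg) ; prints tool-vs-seat in dock frame, units
tag,sx,sy,a=sys.argv[1],*map(float,sys.argv[2:5])
s=r.sense();t=s["tcp_pos"]*1000;X=s["ee_rot"][:,0];yaw=np.degrees(np.arctan2(X[1],X[0]))
c,n=np.cos(np.radians(a)),np.sin(np.radians(a));e=t[:2]-[sx,sy]
print("t",s["time_s"],"tcp",t.round(1),"yaw",yaw.round(2),"dockframe off x,y",(e@[c,n]).round(2),(e@[-n,c]).round(2),"F",s["wrist_force"].round(1))
p,d,cal=look(tag);W=world("wrist",d,cal)
T=(W-s["tcp_pos"])@s["ee_rot"]*1000
m=(abs(T[...,1])<9)&(T[...,0]>0)&(T[...,0]<60)&(T[...,2]>-5)&(T[...,2]<40)
q=T[m];top=q[(q[:,0]>17)&(q[:,0]<26)];print("held xmax",np.percentile(q[:,0],[97,99.5]).round(2),"top z",np.percentile(top[:,2],[10,50,90]).round(1))
q=T[(abs(T[...,1])<20)&(T[...,0]>16)&(T[...,0]<28)&(T[...,2]>0)&(T[...,2]<12)];print("y",np.percentile(q[:,1],[1,99]).round(2))
D=W*1000-[sx,sy,0];U=np.stack([D[...,0]*c+D[...,1]*n,-D[...,0]*n+D[...,1]*c,D[...,2]],-1)
st=U[(abs(U[...,1])<20)&(U[...,0]>25)&(U[...,0]<55)&(U[...,2]>17.5)&(U[...,2]<22)]
if len(st)>20:print("stop in seat frame x",np.percentile(st[:,0],[2,98]).round(1))
for s_ in(-1,1):
    q=U[(U[...,1]*s_>8)&(U[...,1]*s_<20)&(abs(U[...,0])<33)&(U[...,2]>17.3)&(U[...,2]<20.5)]
    if len(q)>20:print("rib y",np.percentile(q[:,1],[5,95]).round(1))
E
python3 chk.py w3 583.5 -30 1.1
```

```text
t 7.2 tcp [594.4 -30.3  79.1] yaw 1.12 dockframe off x,y 10.89 -0.46 F [-0.4  0.3 -0.1]
held xmax [31.17 31.35] top z [7.4 8.2 9.2]
y [-9.82  9.68]
stop in seat frame x [25.8 39.5]
rib y [-16.7 -11.6]
rib y [12.4 16.6]
```

Run:
```python
from h import *
s=r.sense()
p,d,cal=load("w3");W=world("wrist",d,cal);T=(W-s["tcp_pos"])@s["ee_rot"]*1000
for a in range(8,33,2):
    q=T[(abs(T[...,1])<7)&(T[...,0]>a)&(T[...,0]<=a+2)&(T[...,2]>-5)&(T[...,2]<35)]
    print(a,len(q),np.percentile(q[:,2],[5,50,95]).round(1) if len(q) else 0)
```

```text
8 80 [8.  8.9 9.7]
10 77 [8.1 8.9 9.7]
12 85 [7.7 8.9 9.7]
14 76 [8.2 8.8 9.8]
16 85 [7.8 9.1 9.8]
18 81 [7.9 9.1 9.9]
20 84 [8.  8.8 9.7]
22 105 [ 8.1  9.2 10.4]
24 76 [ 8.7  9.5 10.7]
26 87 [ 8.1  8.9 10. ]
28 105 [ 8.   9.1 10.6]
30 250 [ 9.5 17.1 25.9]
32 0 0
```

Call:
jog_arm(
  plan="0 -0.02 0.6 0 0 0 1;0 0 0.52 0 0 0 1;0 0 0 0 0 0 1;0 0 0 0 0 0 1;-0.1 0 0 0 0 0 1;-0.1 0 0 0 0 0 1;-0.1 0 0 0 0 0 1;-0.1 0 0 0 0 0 1;-0.08 0 0 0 0 0 1;0 0 0 0 0 0 1",
)

```text
time_s: 8.25
tcp_pos: [0.5849, -0.0302, 0.0523]
ee_rot: [[1.0, 0.019, 0.007], [0.019, -1.0, 0.001], [0.007, -0.0, -1.0]]
wrist_force: [6.0, -2.0, -1.7]
gripper_width: 0.229
gripper_force: 30.0
```

```bash
python3 chk.py w4 583.5 -30 1.1
```

```text
t 8.25 tcp [584.9 -30.2  52.3] yaw 1.11 dockframe off x,y 1.39 -0.18 F [ 6.  -2.  -1.7]
held xmax [38.11 39.51] top z [7.1 8.  9. ]
y [-9.87  9.65]
stop in seat frame x [25.8 39.5]
rib y [-16.6 -12.3]
rib y [12.1 16.5]
```

Call:
jog_arm(
  plan="-0.07 0 0 0 0 0 1;-0.06 0 0 0 0 0 1;0 0 0 0 0 0 1;0 0 0.1 0 0 0 1;0 0 0.1 0 0 0 1;0 0 0.1 0 0 0 1;0 0 0.1 0 0 0 1;0 0 0 0 0 0 1;0 0 0 0 0 0 1;0 0 0 0 0 0 1",
)

```text
time_s: 9.3
tcp_pos: [0.5836, -0.0297, 0.0435]
ee_rot: [[1.0, 0.02, 0.011], [0.02, -1.0, 0.001], [0.011, -0.001, -1.0]]
wrist_force: [6.3, 0.5, 2.1]
gripper_width: 0.23
gripper_force: 30.0
```

```bash
python3 chk.py w5 583.5 -30 1.1
```

```text
t 9.3 tcp [583.6 -29.7  43.5] yaw 1.16 dockframe off x,y 0.07 0.28 F [6.3 0.5 2.1]
held xmax [40.91 41.17] top z [7.5 8.2 9.1]
y [-9.86  9.68]
stop in seat frame x [25.8 39.5]
rib y [-16.6 -12.2]
rib y [12.  16.4]
```

Call:
jog_arm(
  plan="-0.04 0 -0.04 0 0 0 1;-0.04 0 0 0 0 0 1;0 0 0 0 0 0 1;0 0 0.06 0 0 0 1;0 0 0.06 0 0 0 1;0 0 0 0 0 0 1;0 0 0 0 0 0 1;0 0 0 0 0 0 1;0 0 0 0 0 0 1;0 0 0 0 0 0 1",
)

```text
time_s: 10.35
tcp_pos: [0.5824, -0.0297, 0.0422]
ee_rot: [[1.0, 0.021, 0.013], [0.021, -1.0, 0.001], [0.013, -0.001, -1.0]]
wrist_force: [7.7, 0.1, 4.0]
gripper_width: 0.227
gripper_force: 30.0
```

```bash
python3 chk.py w6 583.5 -30 1.1
```

```text
t 10.35 tcp [582.4 -29.7  42.2] yaw 1.18 dockframe off x,y -1.1 0.35 F [7.7 0.1 4. ]
held xmax [42.03 42.27] top z [7.5 8.3 9.1]
y [-9.87  9.65]
stop in seat frame x [25.7 39.5]
rib y [-16.6 -12.3]
rib y [12.  16.5]
```

Call:
jog_arm(
  plan="0 0 0 0 0 0 0.2;0 0 0 0 0 0 0.2;0 0 0 0 0 0 0.2;0 0 -0.5 0 0 0 0.2;0 0 -1 0 0 0 0.2;0 0 -1 0 0 0 0.2;-1 0 -1 0 0 0 0.2;-1 0 -1 0 0 0 0;-0.5 0 0 0 0 0 0;0 0 0 0 0 0 0",
)

```text
time_s: 11.4
tcp_pos: [0.5129, -0.0317, 0.1525]
ee_rot: [[1.0, 0.018, 0.001], [0.018, -1.0, 0.001], [0.001, -0.001, -1.0]]
wrist_force: [-0.1, -0.3, -0.4]
gripper_width: 0.489
gripper_force: 0.0
```

```bash
cat > bay.py <<'E'
from h import *
import sys
p,d,c=look(sys.argv[1]);W=world("wrist",d,c)*1000
s=r.sense();print(s["time_s"],(s["tcp_pos"]*1000).round(1),np.degrees(np.arctan2(*s["ee_rot"][1::-1,0])).round(2))
for n,x,y in(("S0",583.5,-30),("S1",582.5,20),("L0",545.,-210.5),("L1",541.4,-160.5)):
    m=(np.hypot(W[...,0]-x,(W[...,1]-y))<42)&(abs(W[...,1]-y)<16)&(W[...,0]>x-25)&(W[...,2]>28)&(W[...,2]<48)
    if m.sum()>80:print(n,m.sum(),*rect(W[m]/1000),"z",np.percentile(W[m][:,2],[10,50,90]).round(1))
E
python3 bay.py w7
```

```text
11.45 [513.8 -31.7 151.8] 1.06
S0 1432 [586.2 -29.1] [55.4 20.3] 1.4 z [33.  34.1 35. ]
L0 1105 [ 552.6 -209.6] [65.9 21.3] 3.8 z [31.2 33.7 34.6]
```

Call:
jog_arm(
  plan="0.16 -0.96 0 0 0 0 -0.1;0.16 -0.96 0 0 0 0 -0.1;0.16 -0.96 0 0 0 0 -0.1;0.16 -0.96 0 0 0 0 -0.1;0.16 -0.96 0 0 0 0 -0.1;0.16 -0.96 0 0 0 0 -0.1;0.16 -0.96 0 0 0 0 -0.1;0.16 -0.96 0 0 0 0 -0.1;0.16 -0.96 0 0 0 0 -0.1;0.16 -0.96 0 0 0 0 -0.1",
)

```text
time_s: 12.45
tcp_pos: [0.5505, 0.2101, 0.1498]
ee_rot: [[1.0, 0.018, -0.002], [0.018, -1.0, -0.002], [-0.002, 0.002, -1.0]]
wrist_force: [1.1, 0.6, 0.5]
gripper_width: 0.552
gripper_force: 0.0
```

Call:
jog_arm(
  plan="0.16 -0.96 0 0 0 0 -0.1;0.16 -0.96 0 0 0 0 -0.1;0.15 -0.93 0 0 0 0 -0.1;0 0 0.6 0 0 -0.89 -0.1;0 0 0.6 0 0 -0.89 -0.1;0 0 0.6 0 0 -0.88 -0.1;0 0 0.6 0 0 -0.88 -0.1;0 0 0.6 0 0 0 -0.1;0 0 0 0 0 0 -0.1;0 0 0 0 0 0 -0.1",
)

```text
time_s: 13.45
tcp_pos: [0.5607, 0.2805, 0.0753]
ee_rot: [[0.871, 0.491, -0.001], [0.491, -0.871, -0.002], [-0.002, 0.001, -1.0]]
wrist_force: [0.6, 0.6, 0.5]
gripper_width: 0.547
gripper_force: 0.0
```

```bash
cat > st.py <<'E'
from h import *
import sys
# remaining move to target x y z yaw (mm,deg): tool units
x,y,z,a=map(float,sys.argv[1:5])
s=r.sense();R=s["ee_rot"];t=s["tcp_pos"]*1000;yaw=np.degrees(np.arctan2(R[1,0],R[0,0]))
print(s["time_s"],t.round(1),"yaw",yaw.round(2),"shift units",((np.array([x,y,z])-t)@R/25).round(3),"turn",round((yaw-a)/8,3),"F",s["wrist_force"].round(1),"w",round(s["gripper_width"]*87,1))
E
python3 st.py 559.7 280.4 31 29.4
```

```text
13.45 [560.7 280.5  75.3] yaw 29.38 shift units [-0.034 -0.019  1.773] turn -0.003 F [0.6 0.6 0.5] w 47.6
```

Call:
jog_arm(
  plan="-0.03 -0.02 0.6 0 0 0 -0.1;0 0 0.6 0 0 0 -0.1;0 0 0.57 0 0 0 -0.1;0 0 0 0 0 0 -0.1;0 0 0 0 0 0 1;0 0 0 0 0 0 1;0 0 0 0 0 0 1;0 0 0 0 0 0 1;0 0 0 0 0 0 1;0 0 0 0 0 0 1",
)

```text
time_s: 14.45
tcp_pos: [0.5598, 0.2807, 0.0328]
ee_rot: [[0.871, 0.491, 0.001], [0.491, -0.871, 0.0], [0.001, -0.0, -1.0]]
wrist_force: [0.3, -0.3, 2.5]
gripper_width: 0.229
gripper_force: 30.0
```

Call:
jog_arm(
  plan="0 0 -0.5 0 0 0 1;0 0 -0.8 0 0 0.88 1;0 0 -0.9 0 0 0.88 1;0 0 -0.9 0 0 0.89 1;0 0 -0.9 0 0 0.89 1;0.1 0.95 0 0 0 0 1;0.1 0.95 0 0 0 0 1;0.1 0.95 0 0 0 0 1;0.1 0.95 0 0 0 0 1;0.1 0.95 0 0 0 0 1",
)

```text
time_s: 15.45
tcp_pos: [0.5742, 0.1611, 0.133]
ee_rot: [[1.0, 0.019, 0.0], [0.019, -1.0, 0.0], [0.0, -0.0, -1.0]]
wrist_force: [-0.2, 0.5, -0.1]
gripper_width: 0.228
gripper_force: 30.0
```

Call:
jog_arm(
  plan="0.1 0.95 0 0 0 0 1;0.1 0.95 0 0 0 0 1;0.1 0.95 0 0 0 0 1;0.1 0.95 0 0 0 0 1;0.1 0.95 0.5 0 0 0 1;0.15 0.93 0.8 0 0 0 1;0 0 0.8 0 0 0 1;0 0 0 0 0 0 1;0 0 0 0 0 0 1;0 0 0 0 0 0 1",
)

```text
time_s: 16.45
tcp_pos: [0.5941, 0.0211, 0.0813]
ee_rot: [[1.0, 0.02, 0.003], [0.02, -1.0, 0.0], [0.003, -0.0, -1.0]]
wrist_force: [-0.2, 0.6, 0.3]
gripper_width: 0.23
gripper_force: 30.0
```

```bash
python3 st.py 593.5 20.2 79 1.1;python3 chk.py w8 582.5 20 1.1
```

```text
16.45 [594.1  21.1  81.3] yaw 1.12 shift units [-0.024  0.034  0.091] turn 0.002 F [-0.2  0.6  0.3] w 20.0
t 16.45 tcp [594.1  21.1  81.3] yaw 1.12 dockframe off x,y 11.59 0.85 F [-0.2  0.6  0.3]
held xmax [31.24 31.42] top z [8.  8.8 9.7]
y [-9.87  9.73]
stop in seat frame x [26.  39.6]
rib y [-16.7 -12.5]
rib y [13.8 16.7]
```

Call:
jog_arm(
  plan="0 0.03 0.6 0 0 0 1;0 0 0.59 0 0 0 1;0 0 0 0 0 0 1;-0.12 0 0 0 0 0 1;-0.12 0 0 0 0 0 1;-0.12 0 0 0 0 0 1;-0.12 0 0 0 0 0 1;-0.12 0 0 0 0 0 1;-0.12 0 0 0 0 0 1;0 0 0 0 0 0 1",
)

```text
time_s: 17.5
tcp_pos: [0.5799, 0.0202, 0.0521]
ee_rot: [[1.0, 0.02, 0.012], [0.02, -1.0, 0.002], [0.012, -0.002, -1.0]]
wrist_force: [9.1, -0.4, -3.3]
gripper_width: 0.228
gripper_force: 30.0
```

```bash
python3 chk.py w9 582.5 20 1.1
```

```text
t 17.5 tcp [579.9  20.2  52.1] yaw 1.16 dockframe off x,y -2.59 0.21 F [ 9.1 -0.4 -3.3]
held xmax [41.96 43.42] top z [7.7 8.5 9.4]
y [-9.85  9.64]
stop in seat frame x [25.6 39.6]
rib y [-16.7 -12.2]
rib y [12.1 16.5]
```

Call:
jog_arm(
  plan="0.05 0 0 0 0 0 1;0 0 0.1 0 0 0 1;0 0 0.1 0 0 0 1;0 0 0.1 0 0 0 1;0 0 0.1 0 0 0 1;0 0 0.05 0 0 0 1;0 0 0 0 0 0 1;0 0 0 0 0 0 1;0 0 0 0 0 0 1;0 0 0 0 0 0 1",
)

```text
time_s: 18.55
tcp_pos: [0.5818, 0.0206, 0.0428]
ee_rot: [[1.0, 0.021, 0.013], [0.021, -1.0, 0.002], [0.013, -0.002, -1.0]]
wrist_force: [6.3, 0.0, 5.5]
gripper_width: 0.223
gripper_force: 30.0
```

```bash
python3 chk.py w10 582.5 20 1.1
```

```text
t 18.55 tcp [581.8  20.6  42.8] yaw 1.19 dockframe off x,y -0.72 0.61 F [6.3 0.  5.5]
held xmax [41.74 42.02] top z [ 8.2  9.  10. ]
y [-9.92  9.71]
stop in seat frame x [25.9 39.7]
rib y [-16.7 -12.2]
rib y [11.8 16.5]
```

Call:
jog_arm(
  plan="0 0 0 0 0 0 0.2;0 0 0 0 0 0 0.2;0 0 0 0 0 0 0.2;0 0 -0.5 0 0 0 0.2;0 0 -1 0 0 0 0.2;0 0 -1 0 0 0 0.2;-1 0 -1 0 0 0 0.2;-1 0 -1 0 0 0 0;-1 0 0 0 0 0 0;0 0 0 0 0 0 0",
)

```text
time_s: 19.6
tcp_pos: [0.4983, 0.0175, 0.1527]
ee_rot: [[1.0, 0.018, -0.001], [0.018, -1.0, 0.001], [-0.001, -0.001, -1.0]]
wrist_force: [0.1, -0.4, -0.3]
gripper_width: 0.49
gripper_force: 0.0
```

```bash
python3 bay.py w11; python3 st.py 490.2 175.9 31 41.4
```

```text
19.65 [500.1  17.8 152.4] 1.08
S0 1410 [586.5 -29.1] [56.1 20.5] 1.2 z [32.7 34.  34.9]
S1 1443 [585.5  21. ] [56.1 19.5] 1.2 z [33.  34.  34.9]
L0 924 [ 552.6 -209.4] [65.4 21.5] 3.8 z [30.6 33.6 34.5]
19.65 [500.1  17.8 152.4] yaw 1.08 shift units [-0.278 -6.33   4.86 ] turn -5.04 F [ 0.1 -0.2  0.7] w 42.9
```

Call:
jog_arm(
  plan="-0.05 -0.91 0 0 0 0 -0.1;-0.05 -0.91 0 0 0 0 -0.1;-0.05 -0.91 0 0 0 0 -0.1;-0.05 -0.9 0 0 0 0 -0.1;-0.05 -0.9 0 0 0 0 -0.1;-0.05 -0.9 0 0 0 0 -0.1;0 -0.9 0 0 0 0 -0.1;0 0 0.5 0 0 -0.84 -0.1;0 0 0.5 0 0 -0.84 -0.1;0 0 0.5 0 0 -0.84 -0.1",
)

```text
time_s: 20.65
tcp_pos: [0.4915, 0.1765, 0.1131]
ee_rot: [[0.93, 0.367, -0.0], [0.367, -0.93, -0.0], [-0.0, 0.0, -1.0]]
wrist_force: [0.3, 0.5, -0.4]
gripper_width: 0.546
gripper_force: 0.0
```

Call:
jog_arm(
  plan="0 0 0.5 0 0 -0.84 -0.1;0 0 0.5 0 0 -0.84 -0.1;0 0 0.5 0 0 -0.84 -0.1;0 0 0 0 0 0 -0.1;0 0 0 0 0 0 -0.1;0 0 0 0 0 0 -0.1;0 0 0 0 0 0 -0.1;0 0 0 0 0 0 -0.1;0 0 0 0 0 0 -0.1;0 0 0 0 0 0 -0.1",
)

```text
time_s: 21.65
tcp_pos: [0.4911, 0.1761, 0.0765]
ee_rot: [[0.751, 0.661, 0.0], [0.661, -0.751, 0.0], [0.0, 0.0, -1.0]]
wrist_force: [-0.1, -0.1, 0.2]
gripper_width: 0.552
gripper_force: 0.0
```

```bash
python3 st.py 490.2 175.9 31 41.4
```

```text
21.65 [491.1 176.1  76.5] yaw 41.36 shift units [-0.033 -0.018  1.82 ] turn -0.005 F [-0.1 -0.1  0.2] w 48.0
```

Call:
jog_arm(
  plan="-0.03 -0.02 0.6 0 0 0 -0.1;0 0 0.6 0 0 0 -0.1;0 0 0.62 0 0 0 -0.1;0 0 0 0 0 0 -0.1;0 0 0 0 0 0 1;0 0 0 0 0 0 1;0 0 0 0 0 0 1;0 0 0 0 0 0 1;0 0 0 0 0 0 1;0 0 0 0 0 0 1",
)

```text
time_s: 22.65
tcp_pos: [0.4904, 0.1761, 0.0313]
ee_rot: [[0.75, 0.661, 0.001], [0.661, -0.75, 0.0], [0.001, 0.0, -1.0]]
wrist_force: [-0.7, -0.3, 3.9]
gripper_width: 0.227
gripper_force: 30.0
```

Call:
jog_arm(
  plan="0 0 -0.4 0 0 0 1;0 0 -0.6 0 0 0.78 1;0 0 -0.6 0 0 0.78 1;0 0 -0.6 0 0 0.79 1;0 0 -0.6 0 0 0.79 1;0 0 -0.6 0 0 0.79 1;0 0 -0.6 0 0 0.79 1;0.12 0.97 0 0 0 0 1;0.12 0.97 0 0 0 0 1;0.12 0.97 0 0 0 0 1",
)

```text
time_s: 23.65
tcp_pos: [0.5036, 0.1032, 0.1314]
ee_rot: [[0.998, 0.064, 0.0], [0.064, -0.998, 0.0], [0.0, -0.0, -1.0]]
wrist_force: [0.1, 0.1, 0.0]
gripper_width: 0.225
gripper_force: 30.0
```

Call:
jog_arm(
  plan="0.12 0.97 0 0 0 0 1;0.12 0.97 0 0 0 0 1;0.12 0.97 0 0 0 0 1;0.12 0.97 0 0 0 0 1;0.12 0.97 0 0 0 0 1;0.12 0.97 0 0 0 0 1;0.12 0.97 0 0 0 0 1;0.12 0.97 0 0 0 0 1;0.12 0.97 0 0 0 0 1;0.12 0.97 0 0 0 0 1",
)

```text
time_s: 24.65
tcp_pos: [0.5488, -0.1372, 0.1312]
ee_rot: [[0.998, 0.063, 0.0], [0.063, -0.998, 0.0], [0.0, -0.0, -1.0]]
wrist_force: [0.1, 0.3, 0.0]
gripper_width: 0.223
gripper_force: 30.0
```

Call:
jog_arm(
  plan="0.1 0.96 0 0 0 0 1;0 0 0.5 0 0 0 1;0 0 0.7 0 0 0 1;0 0 0.6 0 0 0 1;0 0 0 0 0 0 1;0 0 0 0 0 0 1;0 0 0 0 0 0 1;0 0 0 0 0 0 1;0 0 0 0 0 0 1;0 0 0 0 0 0 1",
)

```text
time_s: 25.65
tcp_pos: [0.5531, -0.16, 0.0862]
ee_rot: [[0.998, 0.063, 0.001], [0.063, -0.998, 0.0], [0.001, 0.0, -1.0]]
wrist_force: [0.1, 0.7, -0.2]
gripper_width: 0.228
gripper_force: 30.0
```

```bash
python3 st.py 552.4 -159.8 80 3.6;python3 chk.py w12 541.4 -160.5 3.6; python3 fit.py w12 | grep -A30 ^L
```

```text
25.65 [ 553.1 -160.    86.2] yaw 3.62 shift units [-0.028 -0.009  0.248] turn 0.002 F [ 0.1  0.7 -0.2] w 19.9
t 25.65 tcp [ 553.1 -160.    86.2] yaw 3.62 dockframe off x,y 11.72 -0.21 F [ 0.1  0.7 -0.2]
held xmax [39.73 39.9 ] top z [6.4 7.2 7.9]
y [-9.75  9.67]
stop in seat frame x [26.2 48.4]
rib y [-16.9 -14. ]
rib y [13.9 16.5]
L [ 533.3 -186.4] [121.2 104.5] 4.100000000000001 ext [[-59.1, -51.7], [60.5, 51.8]]
 stop x [49.9 57.9] y [-33.5 -16.3] cont 0
  rib y [-41.7 -39.4]
  rib y [-14.9  -8.5]
 stop x [51.  58.4] y [16.5 33.8] cont 0
  rib y [ 8.5 11. ]
  rib y [39.1 41.8]
 long_b (array([ 561.2, -209.3]), array([48.1, 20.3]), 4.1) [ 26.2 -24.8] 0.03405806932342356
held x max [39.76104204 39.89899404 40.01822246] top z 7.435747304708603 y [-9.80784524  9.64378523]
```

Call:
jog_arm(
  plan="0 -0.01 0.7 0 0 0 1;0 0 0.73 0 0 0 1;0 0 0 0 0 0 1;-0.12 0 0 0 0 0 1;-0.12 0 0 0 0 0 1;-0.12 0 0 0 0 0 1;-0.12 0 0 0 0 0 1;-0.12 0 0 0 0 0 1;-0.07 0 0 0 0 0 1;0 0 0 0 0 0 1",
)

```text
time_s: 26.7
tcp_pos: [0.5401, -0.1607, 0.0517]
ee_rot: [[0.998, 0.064, 0.01], [0.064, -0.998, -0.0], [0.01, 0.001, -1.0]]
wrist_force: [7.4, 0.7, -4.3]
gripper_width: 0.225
gripper_force: 30.0
```

```bash
python3 chk.py w13 541.4 -160.5 3.6
```

```text
t 26.7 tcp [ 540.1 -160.7   51.7] yaw 3.67 dockframe off x,y -1.27 -0.11 F [ 7.4  0.7 -4.3]
held xmax [49.53 51.09] top z [6.2 7.  7.7]
y [-9.71  9.65]
stop in seat frame x [25.9 48.4]
rib y [-16.8 -12.5]
rib y [12.1 16.4]
```

Call:
jog_arm(
  plan="0 0 0.1 0 0 0 1;0 0 0.1 0 0 0 1;0 0 0.1 0 0 0 1;0 0 0.1 0 0 0 1;0 0 0.06 0 0 0 1;0 0 0 0 0 0 1;0 0 0 0 0 0 1;0 0 0 0 0 0 1;0 0 0 0 0 0 1;0 0 0 0 0 0 1",
)

```text
time_s: 27.75
tcp_pos: [0.5413, -0.161, 0.0415]
ee_rot: [[0.998, 0.065, 0.012], [0.065, -0.998, -0.001], [0.012, 0.002, -1.0]]
wrist_force: [7.4, -0.0, 2.1]
gripper_width: 0.229
gripper_force: 30.0
```

```bash
python3 chk.py w14 541.4 -160.5 3.6
```

```text
t 27.75 tcp [ 541.3 -161.    41.5] yaw 3.74 dockframe off x,y -0.09 -0.49 F [ 7.4 -0.   2.1]
held xmax [50.01 50.23] top z [6.6 7.3 8.1]
y [-9.77  9.59]
stop in seat frame x [25.9 48.4]
rib y [-16.7 -12.7]
rib y [12.  16.4]
```

Call:
jog_arm(
  plan="-0.03 0 0 0 0 0 1;0 0 0.05 0 0 0 1;0 0 0 0 0 0 1;0 0 0 0 0 0 0.2;0 0 0 0 0 0 0.2;0 0 0 0 0 0 0.2;0 0 -0.5 0 0 0 0.2;0 0 -1 0 0 0 0.2;-0.5 0 -1 0 0 0 0.2;-1 0 -1 0 0 0 0",
)

```text
time_s: 28.8
tcp_pos: [0.4981, -0.1634, 0.1255]
ee_rot: [[0.998, 0.063, -0.001], [0.063, -0.998, -0.0], [-0.001, 0.0, -1.0]]
wrist_force: [1.0, 0.5, 1.4]
gripper_width: 0.433
gripper_force: 0.0
```

Call:
jog_arm(
  plan="-1 0 -1 0 0 0 0;-1 0.8 0 0 0 0 0;0 0.8 0 0 0 0 0;0 0.8 0 0 0 0 0;0 0.8 0 0 0 0 0;0 0 0 0 0 0 0;0 0 0 0 0 0 0;0 0 0 0 0 0 0;0 0 0 0 0 0 0;0 0 0 0 0 0 0",
)

```text
time_s: 29.8
tcp_pos: [0.4531, -0.2457, 0.1498]
ee_rot: [[0.998, 0.064, -0.0], [0.064, -0.998, 0.0], [-0.0, -0.0, -1.0]]
wrist_force: [0.7, -0.2, -0.3]
gripper_width: 0.503
gripper_force: 0.0
```

```bash
python3 bay.py w15
python3 - <<'E'
from h import *
p,d,c=load("w15");W=world("wrist",d,c)
near=np.hypot(W[...,0]-.508,W[...,1]+.323)<.06
for lo,hi in((.038,.050),(.004,.013)):
    for ct,a,m in blobs(np.where(near[...,None],W,-1),d,lo,hi,50):print(lo,ct,a,*rect(W[m]),W[m][:,2].mean(),W[m][:,:2].mean(0))
E
```

```text
29.85 [ 453.2 -245.7  149.8] 3.66
S0 890 [586.5 -29.7] [55.9 21.8] 0.4 z [31.  34.1 35.2]
S1 722 [585.7  20.3] [56.6 21.8] 2.3 z [30.5 34.  35.3]
L0 1689 [ 552.  -210.3] [65.  20.5] 3.2 z [32.9 34.1 35. ]
L1 1608 [ 548.6 -160.6] [65.6 21.1] 3.5 z [32.7 34.1 35.1]
0.038 [352. 140.] 713 [ 509.7 -326.6] [41.7 14.3] -33.2 0.04337740018858247 [ 0.50991991 -0.32558668]
0.004 [337. 135.] 1635 [ 509.5 -325.9] [67.  65.8] 21.0 0.006303709305060441 [ 0.50943445 -0.32218235]
```

View pics/w15.png

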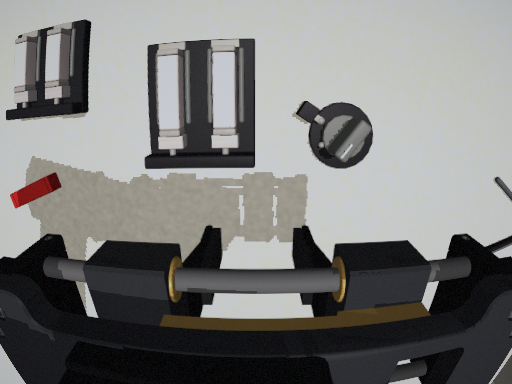

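The picture shows all four sticks seated: long dock (170,95) and (225,92), short dock (28,65) and (60,65). The knob grip bar is at (348,140), pointing about −33°, with its plunger block at (308,112).

Call:
jog_arm(
  plan="0.51 0.84 0 0 0 0 0;0.51 0.84 0 0 0 0 0;0.51 0.84 0 0 0 0 0;0.52 0.85 0 0 0 0 0;0 0 0.3 0 0 0.77 0;0 0 0.3 0 0 0.77 0;0 0 0.3 0 0 0.77 0;0 0 0.3 0 0 0.77 0;0 0 0.3 0 0 0.77 0;0 0 0.3 0 0 0.77 0",
)

```text
time_s: 30.85
tcp_pos: [0.5097, -0.3268, 0.1044]
ee_rot: [[0.833, -0.553, -0.0], [-0.553, -0.833, 0.0], [-0.0, 0.0, -1.0]]
wrist_force: [1.0, 0.1, -0.7]
gripper_width: 0.501
gripper_force: 0.0
```

Call:
jog_arm(
  plan="0 0 0 0 0 0 0;0 0 0 0 0 0 0;0 0 0 0 0 0 0;0 0 0 0 0 0 0;0 0 0 0 0 0 0;0 0 0 0 0 0 0;0 0 0 0 0 0 0;0 0 0 0 0 0 0;0 0 0 0 0 0 0;0 0 0 0 0 0 0",
)

```text
time_s: 31.85
tcp_pos: [0.5096, -0.3271, 0.1047]
ee_rot: [[0.835, -0.55, -0.0], [-0.55, -0.835, 0.0], [-0.0, 0.0, -1.0]]
wrist_force: [-0.3, 0.0, -0.3]
gripper_width: 0.5
gripper_force: 0.0
```

```bash
python3 st.py 509.7 -326.3 39 -33.2
python3 - <<'E'
from h import *
print(r.sense()["joints"].round(1))
s=r.sense();p,d,c=look("w16");W=world("wrist",d,c)
near=np.hypot(W[...,0]-.5097,W[...,1]+.326)<.03
for ct,a,m in blobs(np.where(near[...,None],W,-1),d,.038,.050,50):print(ct,a,*rect(W[m]))
E
```

```text
31.85 [ 509.6 -327.1  104.7] yaw -33.34 shift units [-0.013 -0.028  2.629] turn -0.018 F [-0.3  0.  -0.3] w 43.5
[-17.4  27.4 -12.4  -0.  -50.3  74. ]
[257. 214.] 981 [ 509.7 -327. ] [41.8 13.9] -32.6
```

Call:
jog_arm(
  plan="0 0 0.9 0 0 0 0;0 0 0.9 0 0 0 0;0 0 0.83 0 0 0 0;0 0 0 0 0 0 0;0 0 0 0 0 0 1;0 0 0 0 0 0 1;0 0 0 0 0 0 1;0 0 0 0 0 0 1;0 0 0 0 0 0 1;0 0 0 0 0 0 1",
)

```text
time_s: 32.9
tcp_pos: [0.5098, -0.3275, 0.0398]
ee_rot: [[0.836, -0.549, 0.001], [-0.549, -0.836, -0.001], [0.001, 0.0, -1.0]]
wrist_force: [-0.9, -1.5, 3.0]
gripper_width: 0.158
gripper_force: 30.0
```

Call:
jog_arm(
  plan="0 0 0 0 0 0.8 1;0 0 0 0 0 0.8 1;0 0 0 0 0 0.8 1;0 0 0 0 0 0.8 1;0 0 0 0 0 0.8 1;0 0 0 0 0 0.8 1;0 0 0 0 0 0.8 1;0 0 0 0 0 0.8 1;0 0 0 0 0 0.8 1;0 0 0 0 0 0.8 1",
)

```text
time_s: 33.9
tcp_pos: [0.509, -0.3279, 0.0398]
ee_rot: [[-0.132, -0.991, -0.001], [-0.991, 0.132, -0.001], [0.001, 0.001, -1.0]]
wrist_force: [-3.3, -2.8, 4.3]
gripper_width: 0.164
gripper_force: 30.0
```

```bash
python3 st.py 509.7 -326.8 39 -97; python3 -c "
from h import *
print(r.sense()['moment'],r.sense()['joints'].round(1))"
```

```text
33.9 [ 509.  -327.9   39.8] yaw -97.61 shift units [-0.046 -0.02   0.031] turn -0.076 F [-3.3 -2.8  4.3] w 14.2
[-0.7705106   0.76788282  0.10110244] [-17.5  32.1 -15.6   0.1 -42.3   9.8]
```

Call:
jog_arm(
  plan="0 0 0 0 0 0.2 1;0 0 0 0 0 0 1;0 0 0 0 0 0 0;0 0 0 0 0 0 0;0 0 0 0 0 0 0;0 0 0 0 0 0 0;0 0 -0.5 0 0 0 0;0 0 -1 0 0 0 0;0 0 -1 0 0 0 0;0 0 -1 0 0 0 0",
)

```text
time_s: 34.9
tcp_pos: [0.5098, -0.3271, 0.1283]
ee_rot: [[-0.155, -0.988, 0.001], [-0.988, 0.155, -0.0], [0.0, -0.001, -1.0]]
wrist_force: [0.6, 0.3, -0.1]
gripper_width: 0.501
gripper_force: 0.0
```

Call:
jog_arm(
  plan="0 0 -1 0 0 -1 0;0 0 0 0 0 -1 0;0 0 0 0 0 -1 0;-0.8 0 0 0 0 -1 0;-0.8 0 0 0 0 -1 0;-0.8 0 0 0 0 -1 0;0 0 0 0 0 -1 0;0 0 0 0 0 -1 0;0 0 0 0 0 0 0;0 0 0 0 0 0 0",
)

```text
time_s: 35.9
tcp_pos: [0.4865, -0.2722, 0.1521]
ee_rot: [[0.818, -0.575, 0.001], [-0.575, -0.818, -0.0], [0.001, -0.0, -1.0]]
wrist_force: [0.6, 0.9, 1.1]
gripper_width: 0.501
gripper_force: 0.0
```

```bash
python3 bay.py w17
python3 - <<'E'
from h import *
s=r.sense();p,d,c=load("w17");W=world("wrist",d,c)
near=np.hypot(W[...,0]-.5097,W[...,1]+.326)<.03
for ct,a,m in blobs(np.where(near[...,None],W,-1),d,.038,.050,50):print(ct,a,*rect(W[m]))
p,d=r.capture("top");cv2.imwrite("pics/top2.png",cv2.resize(p[90:250,100:420],None,fx=2.4,fy=2.4)[:,:,::-1])
E
```

```text
35.95 [ 486.4 -272.3  151.9] -35.09
S0 281 [600.7 -30.2] [28.7 21.7] -2.0 z [29.9 34.1 35.1]
S1 158 [604.   20.7] [23.2 19.1] 89.6 z [30.6 33.9 34.9]
L0 1417 [ 552.  -210.6] [65.4 20.7] 4.2 z [32.5 34.1 35.1]
L1 1214 [ 548.9 -160.7] [65.9 21.3] 3.3 z [31.9 34.2 35.1]
[294. 139.] 768 [ 509.5 -326.9] [41.8 14.6] 82.5
```

View pics/top2.png

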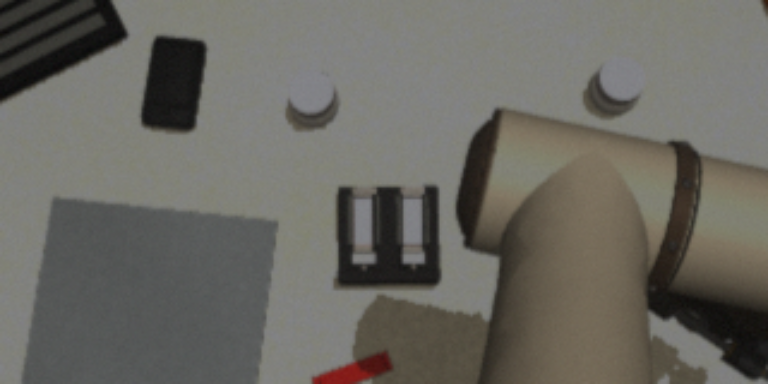

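The top view shows both short-dock bays filled at (363,222) and (413,222). The pots and the mouse haven't moved, and the knob stays turned about 65° from its start, so it went past the click. I'm handing the job in.

```bash
python3 -c "
from station import r
print(r.finish_job())"
```

```text
the job is handed in; nothing more can be done
None
```

I seated all three loose sticks in the docks that fit their length, turned the power knob past its click, and handed the job in at about 36 s; the system did not return a verdict.

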